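# Touch the static tester's plate

## Task

On the flat grey static tester, push the black selector all the way along its slot to the end next to the small display window (the round plate's side), then press the round steel touch plate lightly with the fingertips, keep it down for about a second, and withdraw. Leave the square key and the oblong key unpressed, do not lift the tester or push it along the bench, and do not disturb the things on and around it.

Things in the scene. Friction and masses are not known exactly. Their poses are not given: they have to be found in the camera images.
- tester: grey static tester, loose, 0.9 kg, flat box 140 (x) x 200 (y) x 36 mm high; origin: centre of its underside; x to its far edge, y to the round plate's side. Level panel 36 mm above the worktop. Near row, x = -25 mm: round plate at y = +58, square key at -3, oblong key at -60; far half: selector at x = +35, y = -45 mm (start end). Dark display window at x = +40, y = +20
- plate_top (a point): centre of the top of the round steel touch plate, 36 mm across, 12 mm above the panel when up; moves down with it
- touch_plate (a joint): how far the round touch plate is pressed down, m: 0 up, 0.008 fully down; a spring brings it back (1 N to start, 9 N fully down). It counts as pressed at 0.002 and more; 0.004 to 0.006 is a good press
- selector_top (a point): centre of the top of the black selector grip: a fin 24 mm (tester x) by 10 mm (tester y), standing 15 mm above the panel; clear panel lies beside it on its -y side
- selector (a joint): where the selector stands, m: it slides along the tester's y toward the round plate's side, 0 at the start end, 0.024 at the far stop; moves with about 2 N and stays where it is left
- square_top (a point): centre of the top of the square steel key, 26 mm wide, 9 mm above the panel; not to be pressed
- square_key (a joint): how far the square key is pressed, m: 0 up, 0.004 down; spring, about 1 to 3 N
- oblong_top (a point): centre of the top of the oblong steel key, 35 x 14 mm (long side along the tester's x), 9 mm above the panel; not to be pressed
- oblong_key (a joint): how far the oblong key is pressed, m: 0 up, 0.004 down; spring, about 1 to 3 N
- cap: small white moulded plastic cap, 26x34x25 mm, standing on the tester's panel at its far corner on the round plate's side; bystander; origin: centre of its underside
- solder_reel: reel of solder, 54 mm across, 40 mm high, beside or behind the tester; bystander; origin: centre of its underside
- bottle_white: small white bottle, 36 mm across, 69 mm high, beside or behind the tester; bystander; origin: centre of its underside
- alu_case: ribbed aluminium case, 54x87x30 mm, beside the tester on the round plate's side; bystander; origin: centre of its underside
- board_small: small populated circuit board, 32x45x14 mm, beside the tester on the oblong key's side; bystander; origin: centre of its underside
- marker_pen: pen, 130 mm long, 13 mm thick, lying between the tester and the robot; bystander; origin: middle of its underside
- esd_brush: flat brush, 194 mm long, 11 mm high, lying to the right; bystander; origin: middle of its underside

How it is judged:
By the outcome, as a careful person would: the job done as asked, in the order asked, and still so for the second after the job is handed in, with the robot touching nothing.
It also fails if it takes over 48 s, if anything falls off the work surface, if the arm or the gripper's body presses on something with over 40 N, if the wrist force passes 120 N, or if a joint passes its speed limit or range.

## Robot

A 7-joint arm with a two-finger parallel gripper is mounted at the origin on a cart in front of the work surface, level with it; the furniture and walls round the work are solid. World frame = base frame: x ahead of the robot, y to its left, z up, the work surface at z = 0. Lengths are in m, angles in rad, forces in N, time in s.
With the tool pointing down it reaches from about 0.425 to 1.025 m from the base axis. Payload 9.4 kg.
Tool frame: the origin (TCP) lies midway between the tips of the shut fingers; the grasp point (between the pads) lies 19 mm behind it; z points along the fingers, y is the line along which they close (so a half turn about z gives the same grasp; the last joint's range is limited). The gripper opens to 85 mm and grips with 20 to 120 N. Pads are 22 mm wide; open, the fingers measure 114 mm over their backs; the gripper's body (76 mm by 85 mm) begins 54 mm behind the grasp point. The pads swing forward as they close: fully open they stand 13 mm farther back than shut.
Start: joints at [1.22, 0.599, -0.003, 1.599, 0.002, 0.943, -0.08], TCP at [0.196, -0.698, 0.231] pointing down, gripper open.
Joint ranges: [-2.57, 2.57], [-0.35, 1.97], [-1.29, 1.29], [0.11, 2.56], [-1.05, 4.19], [0.11, 1.86], [-2.63, 2.63]. Speed limits (rad/s): [2.22, 2.22, 3.01, 3.01, 3.14, 3.14, 3.14].

## Interface

Orientations are given as a unit quaternion [x, y, z, w].
In Python, from station import r gives the robot as it stands.
- The arm moves only by the tool play_rows, never from a script. Its argument "increments" is a list of rows, each an object of numbers: "tx", "ty", "tz": the shift along the world's x, y, z in m; "turn": the turn about the world's z in degrees; "claw": the finger opening in m, from 0 to 0.0854. In form: [{"tx": .., "ty": .., "tz": .., "turn": .., "claw": ..}, ...]. A call has 1 to 12 rows; each row is the pose to reach, as a shift and turn from the pose commanded when the call began; what a row does not reach only later rows make up. A row lasts 1/12 s, in which the tool goes at most 41.7 mm and 7.16 degrees, less where a joint would pass 70% of its speed; a pose out of reach is approached as far as the arm can. A call with a gripper value outside its range is refused whole. The fingers move at their own pace and stop on an object; "grip_force" is the grip in N (left out, the last holds). Time passes only in rows, so rows that repeat a pose let the fingers close. It gives the time, the measured TCP pose, the force, the opening and the grip force at its end, in the units of the state.
- r.read_state(): the state, without advancing time (a new reading comes with each control period).
- r.camera(name): name is "side" or "top"; returns the picture (400x640x3 uint8, blue, green, red); there is no depth.
- r.calibration(name): a dict with "fx", "fy", "cx", "cy" (pixels), "dist_coeffs" ([k1, k2, p1, p2, k3] as OpenCV has them; the pictures are not rectified), "rvec" (rotation vector, rad) and "tvec" (3), from world to camera coordinates, as OpenCV has them. Camera axes: x right, y down, z forward; pixel columns grow to the right and rows downward; lengths in m; the calibration is good to about 2 mm. A picture is of the moment at which its call begins. calibration takes no time and is no camera call.
- r.finish_job(): hands the job in; it is judged then, once.
The state is a dict: "time": time; "joints": joint angles; "dq": joint speeds; "tau": joint torques, N m; "tcp_pos": TCP position; "tcp_rot": TCP orientation; "wrist_force": force on the tool from outside, world axes, zero at the start; "moment": the same for the moment, N m; "gripper_width": finger opening in m; "grip_force": force on a finger pad.
Only numpy, scipy, OpenCV 4.12 (cv2) and the standard library are available. Lean on these libraries where they do the work, as an engineer would, in place of code of your own. Each camera call takes 0.05 s, during which the arm holds its last target. There are 200 camera calls.

## Working session

There is one attempt and no reset: what is moved stays moved. The work goes in short steps, Python scripts to look and compute and a tool call to move; the robot and the scene stay as the last step left them, time stands still between calls to the robot, and variables do not carry over. Pictures are saved under pics/ and viewed, at most 10 in all, crops included, and the job is handed in when it is done.

Besides the shell and the picture viewer there is one more tool, called in YAML: its name, and indented under it one key for each argument. play_rows: Moves the arm, as the interface text tells. Its arguments: {"type":"object","properties":{"increments":{"type":"array"},"grip_force":{"type":"number"}},"required":["increments"]}

```bash
mkdir -p pics; python3 - <<'E'
from station import r
import cv2
for n in("top","side"):
    cv2.imwrite(f"pics/{n}0.png",r.camera(n)); print(r.calibration(n))
s=r.read_state();print(s)
E
```

```text
{'fx': 516.9141399413489, 'fy': 516.9141399413489, 'cx': 311.29384261530674, 'cy': 209.2841983323225, 'dist_coeffs': array([0.01287375, 0.        , 0.        , 0.        , 0.        ]), 'rvec': array([ 2.15064584, -2.16987558,  0.16855721]), 'tvec': array([-0.10664178,  0.56412268,  1.45077036])}
{'fx': 389.2698467508177, 'fy': 389.2698467508177, 'cx': 314.1360196718899, 'cy': 199.0223771567675, 'dist_coeffs': array([-0.03610168,  0.        ,  0.        ,  0.        ,  0.        ]), 'rvec': array([ 0.20970263, -2.79739519,  1.22663623]), 'tvec': array([0.5099146 , 0.13957255, 0.83411972])}
{'time': 0.1, 'joints': array([ 1.22030253,  0.60005831, -0.00254589,  1.60000447,  0.00179515,
        0.94290199, -0.07978139]), 'dq': array([ 7.98842939e-04, -5.10252957e-05,  5.29591675e-04, -3.23755531e-03,
        3.48611152e-04, -6.87077793e-04, -7.50629616e-05]), 'tau': array([ 4.57044793e-03, -7.77999401e+01,  1.56943034e+00, -2.58625370e+01,
        1.25133275e-02,  5.53349892e-03,  5.68332155e-06]), 'tcp_pos': array([ 0.19591514, -0.69761608,  0.23050996]), 'tcp_rot': array([ 9.90638807e-01,  1.36507453e-01, -1.53953720e-04, -6.67438461e-04]), 'wrist_force': array([ 0.52933284, -0.20988865,  0.16094545]), 'moment': array([ 0.00416487, -0.00745673,  0.03533959]), 'grip_force': 0.0, 'gripper_width': 0.08523705189222854}
```

View pics/top0.png

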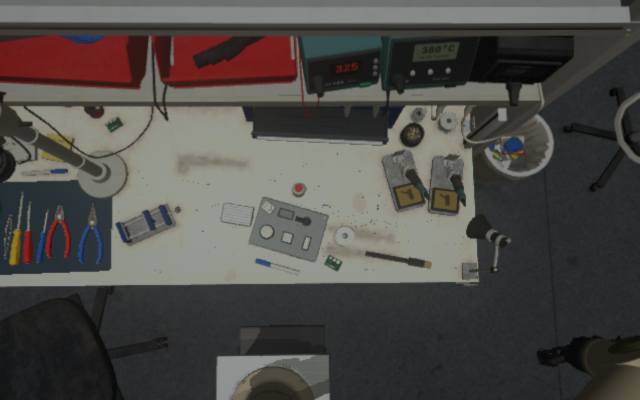

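View pics/side0.png

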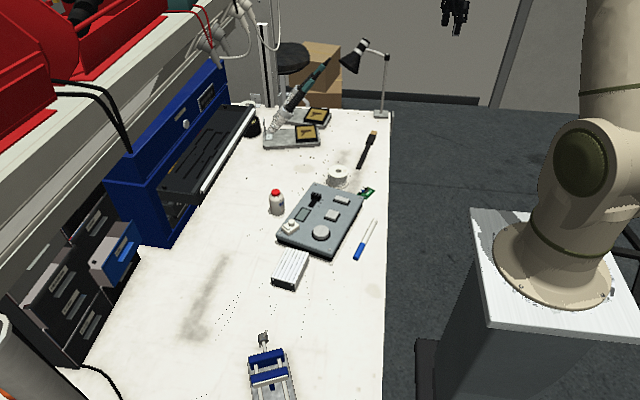

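The top view shows the tester at about (288,228): round plate (266,232), square key (287,238), oblong key (306,243), selector (303,220). The side view shows it at (320,220). I'll enlarge both.

```bash
python3 - <<'E'
import cv2,numpy as np
a=cv2.imread("pics/top0.png")[185:280,215:347]; b=cv2.imread("pics/side0.png")[175:275,260:392]
cv2.imwrite("pics/zt.png",cv2.resize(a,None,fx=6,fy=6,interpolation=cv2.INTER_CUBIC))
cv2.imwrite("pics/zs.png",cv2.resize(b,None,fx=6,fy=6,interpolation=cv2.INTER_CUBIC))
E
```

```text
(no output)
```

View pics/zt.png

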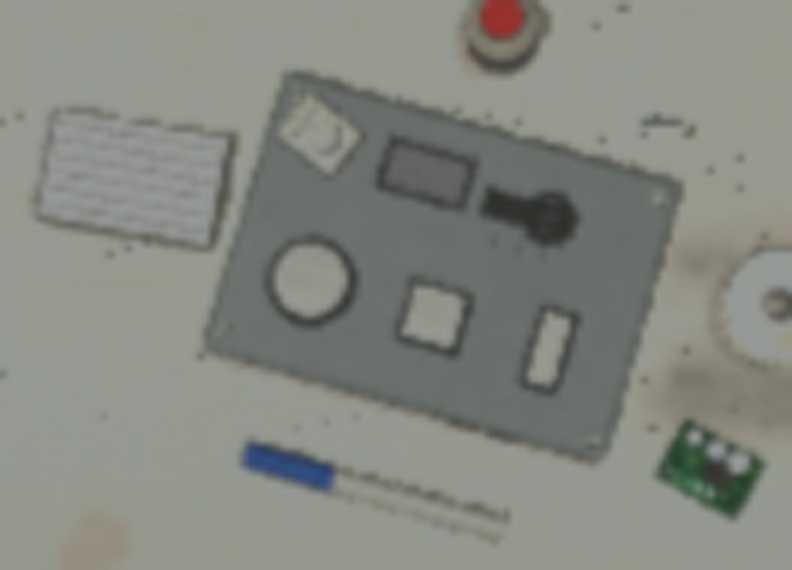

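View pics/zs.png

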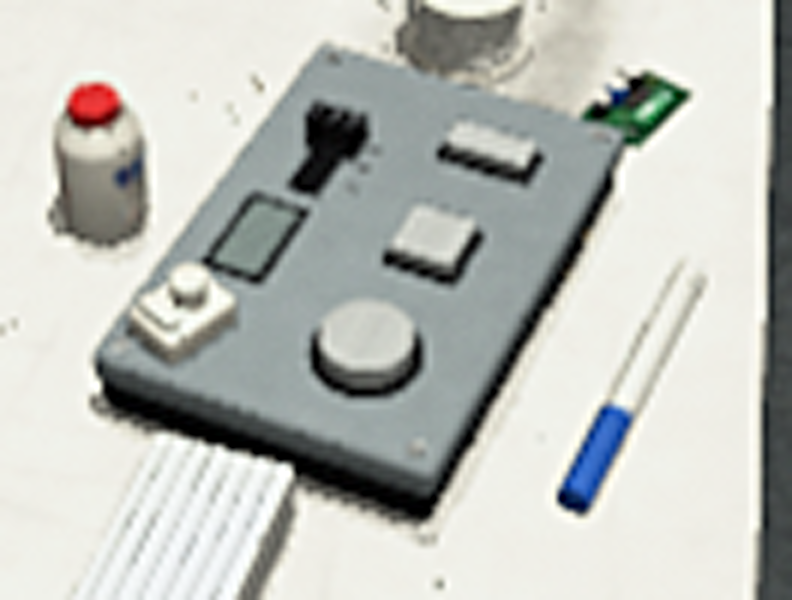

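The zoomed top view shows panel corners at (288,72), (681,182), (601,462) and (205,350), plate (312,280), square (435,317), oblong (549,349) and window (427,174). The side zoom shows plate (368,340), square (435,238), oblong (492,150) and window (258,237). Next I'll fit the tester pose.

```bash
cat > h.py <<'E'
import numpy as np,cv2
from scipy.optimize import least_squares
from station import r
P=dict(fl=(.07,.1,.036),fr=(.07,-.1,.036),nr=(-.07,-.1,.036),nl=(-.07,.1,.036),pl=(-.025,.058,.048),sq=(-.025,-.003,.045),ob=(-.025,-.06,.045),win=(.04,.02,.036))
def world(p,l):
    c,s=np.cos(p[2]),np.sin(p[2]); l=np.atleast_2d(l)
    return np.c_[p[0]+c*l[:,0]-s*l[:,1],p[1]+s*l[:,0]+c*l[:,1],l[:,2]]
def proj(n,W):
    c=r.calibration(n);K=np.array([[c['fx'],0,c['cx']],[0,c['fy'],c['cy']],[0,0,1]])
    return cv2.projectPoints(np.float64(W),c['rvec'],c['tvec'],K,c['dist_coeffs'])[0][:,0]
def px(z,o): return np.array(z)/6-5/12+np.array(o)
def fit(obs):
    f=lambda p:np.concatenate([(proj(n,world(p,[P[k] for k in d]))-np.array(list(d.values()))).ravel() for n,d in obs.items()])
    s=least_squares(f,[.6,0,0]); return s.x,f(s.x)
E
python3 - <<'E'
from h import *
t=dict(fl=(288,72),fr=(681,182),nr=(601,462),nl=(205,350),pl=(312,280),sq=(435,317),ob=(549,349),win=(427,174))
s=dict(pl=(368,340),sq=(435,238),ob=(492,150),win=(258,237))
t={k:px(v,(215,185)) for k,v in t.items()}; s={k:px(v,(260,175)) for k,v in s.items()}
for o in ({'top':t},{'side':s},{'top':t,'side':s}):
    p,e=fit(o);print(p.round(4),np.degrees(p[2]).round(2),abs(e).max().round(2))
print(world(p,[P['pl'],(.035,-.045,.051),(.035,-.021,.051),P['sq'],(.05,.08,.036)]).round(4))
# measured selector / bystanders
from scipy.spatial.transform import Rotation as R
print(R.from_quat(r.read_state()['tcp_rot']).as_matrix().round(3))
def back(n,uv,z):
    return least_squares(lambda q:(proj(n,[[q[0],q[1],z]])[0]-uv),[.6,0]).x.round(3)
for nm,z,h in (('bottle',(502,18),.069),('cap',(320,133),.06),('reel',(780,305),.04),('penL',(245,452),.01),('penR',(505,530),.01),('selknob',(553,215),.051),('board',(712,470),.014)): print(nm,back('top',px(z,(215,185)),h))
print('sel side',back('side',px((336,122),(260,175)),.051))
E
```

```text
[ 0.5074 -0.0458 -0.2856] -16.36 0.71
[ 0.5049 -0.0447 -0.3034] -17.38 0.75
[ 0.5064 -0.0455 -0.288 ] -16.5 1.04
[[ 0.4989  0.0172  0.048 ]
 [ 0.5272 -0.0986  0.051 ]
 [ 0.534  -0.0756  0.051 ]
 [ 0.4816 -0.0413  0.045 ]
 [ 0.577   0.017   0.036 ]]
[[ 0.963  0.27  -0.   ]
 [ 0.27  -0.963  0.001]
 [-0.    -0.001 -1.   ]]
bottle [ 0.622 -0.075]
cap [0.569 0.012]
reel [ 0.487 -0.206]
penL [0.42  0.051]
penR [ 0.382 -0.074]
selknob [ 0.53  -0.098]
board [ 0.41  -0.174]
sel side [ 0.527 -0.094]
```

```bash
python3 - <<'E'
from h import *
def tri(a,b):
    s=least_squares(lambda q:np.r_[proj('top',[q])[0]-a,proj('side',[q])[0]-b],[.5,-.4,.1]);return s.x.round(3),abs(s.fun).max().round(1)
print('elbow',tri((507,241),(388,55)));print('base',tri((470,271),(382,113)));print('head',tri((478,228),(350,58)))
p=np.array([.5064,-.0455,-.288])
# contact start, with 15mm half thickness +6 gap, end; plate
print(world(p,[(.035,-.045-.005-.0145-.008,.15),(.035,-.026-.0145,.042)]).round(4), 'dir',np.array([-np.sin(p[2]),np.cos(p[2])]).round(3))
E
```

```text
elbow (array([ 0.424, -0.609,  0.196]), np.float64(14.7))
base (array([ 0.381, -0.572,  0.01 ]), np.float64(0.7))
head (array([ 0.489, -0.534,  0.207]), np.float64(0.3))
[[ 0.5194 -0.125   0.15  ]
 [ 0.5285 -0.0943  0.042 ]] dir [0.284 0.959]
```

play_rows:
  increments:
    - {"tz": 0.035,"claw": 0}
    - {"tz": 0.07,"claw": 0}
    - {"tx": 0.01,"ty": 0.03,"tz": 0.07,"claw": 0}
    - {"tx": 0.02,"ty": 0.06,"tz": 0.07,"turn": -4,"claw": 0}
    - {"tx": 0.03,"ty": 0.09,"tz": 0.07,"turn": -8,"claw": 0}
    - {"tx": 0.04,"ty": 0.12,"tz": 0.07,"turn": -12,"claw": 0}
    - {"tx": 0.05,"ty": 0.15,"tz": 0.07,"turn": -16,"claw": 0}
    - {"tx": 0.06,"ty": 0.18,"tz": 0.07,"turn": -20,"claw": 0}
    - {"tx": 0.07,"ty": 0.21,"tz": 0.07,"turn": -24,"claw": 0}
    - {"tx": 0.08,"ty": 0.24,"tz": 0.07,"turn": -28,"claw": 0}
    - {"tx": 0.09,"ty": 0.27,"tz": 0.07,"turn": -32.2,"claw": 0}
    - {"tx": 0.1,"ty": 0.3,"tz": 0.07,"turn": -32.2,"claw": 0}

```text
validation failed for argument at $.in...
```

play_rows:
  increments:
    - {"tx": 0,"ty": 0,"tz": 0.035,"turn": 0,"claw": 0}
    - {"tx": 0,"ty": 0,"tz": 0.07,"turn": 0,"claw": 0}
    - {"tx": 0.01,"ty": 0.03,"tz": 0.07,"turn": 0,"claw": 0}
    - {"tx": 0.02,"ty": 0.06,"tz": 0.07,"turn": -4,"claw": 0}
    - {"tx": 0.03,"ty": 0.09,"tz": 0.07,"turn": -8,"claw": 0}
    - {"tx": 0.04,"ty": 0.12,"tz": 0.07,"turn": -12,"claw": 0}
    - {"tx": 0.05,"ty": 0.15,"tz": 0.07,"turn": -16,"claw": 0}
    - {"tx": 0.06,"ty": 0.18,"tz": 0.07,"turn": -20,"claw": 0}
    - {"tx": 0.07,"ty": 0.21,"tz": 0.07,"turn": -24,"claw": 0}
    - {"tx": 0.08,"ty": 0.24,"tz": 0.07,"turn": -28,"claw": 0}
    - {"tx": 0.09,"ty": 0.27,"tz": 0.07,"turn": -32.2,"claw": 0}
    - {"tx": 0.1,"ty": 0.3,"tz": 0.07,"turn": -32.2,"claw": 0}

```text
time: 1.1
tcp_pos: [0.2961, -0.3963, 0.3011]
tcp_rot: [0.989, -0.146, -0.0, -0.0]
wrist_force: [0.2, -0.1, -0.1]
gripper_width: -0.0002
grip_force: 0.0
```

play_rows:
  increments:
    - {"tx": 0.022,"ty": 0.027,"tz": 0,"turn": 0,"claw": 0}
    - {"tx": 0.045,"ty": 0.054,"tz": 0,"turn": 0,"claw": 0}
    - {"tx": 0.067,"ty": 0.081,"tz": -0.01,"turn": 0,"claw": 0}
    - {"tx": 0.09,"ty": 0.108,"tz": -0.02,"turn": 0,"claw": 0}
    - {"tx": 0.112,"ty": 0.135,"tz": -0.04,"turn": 0,"claw": 0}
    - {"tx": 0.134,"ty": 0.162,"tz": -0.06,"turn": 0,"claw": 0}
    - {"tx": 0.156,"ty": 0.189,"tz": -0.08,"turn": 0,"claw": 0}
    - {"tx": 0.178,"ty": 0.216,"tz": -0.1,"turn": 0,"claw": 0}
    - {"tx": 0.2,"ty": 0.243,"tz": -0.12,"turn": 0,"claw": 0}
    - {"tx": 0.2225,"ty": 0.27,"tz": -0.14,"turn": 0.3,"claw": 0}
    - {"tx": 0.2225,"ty": 0.27,"tz": -0.17,"turn": 0.3,"claw": 0}
    - {"tx": 0.2225,"ty": 0.27,"tz": -0.2,"turn": 0.3,"claw": 0}

```text
time: 2.1
tcp_pos: [0.5204, -0.1255, 0.1002]
tcp_rot: [0.99, -0.139, 0.001, -0.0]
wrist_force: [0.4, -0.9, -0.4]
gripper_width: -0.0
grip_force: 0.0
```

```bash
python3 - <<'E'
from h import *
a=r.camera('top')[185:280,215:347]; b=r.camera('side')[150:275,240:392]
A=cv2.resize(a,None,fx=4,fy=4,interpolation=cv2.INTER_CUBIC);B=cv2.resize(b,None,fx=5,fy=5,interpolation=cv2.INTER_CUBIC)[:600]
cv2.imwrite("pics/m1.png",B);s=r.read_state();print(s['tcp_pos'],s['wrist_force'])
print(proj('side',[s['tcp_pos']]))
E
```

```text
[ 0.51627717 -0.12683532  0.09748876] [-0.45639988 -1.09881771  0.78068303]
[[321.80871126 171.61440805]]
```

View pics/m1.png

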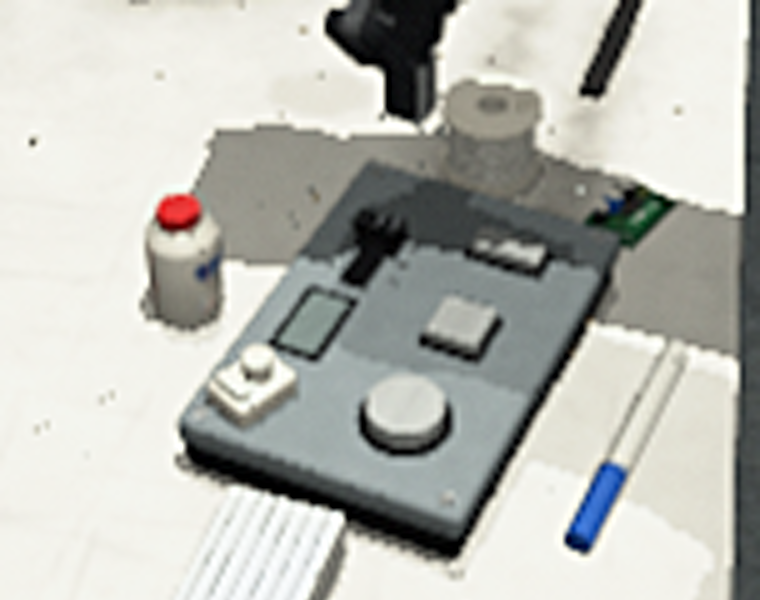

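The fingertips are at crop (410,110), clear on the selector's -y side, and nothing has been disturbed. Going down beside the fin.

play_rows:
  increments:
    - {"tx": 0,"ty": 0,"tz": -0.02,"turn": 0,"claw": 0}
    - {"tx": 0,"ty": 0,"tz": -0.035,"turn": 0,"claw": 0}
    - {"tx": 0,"ty": 0,"tz": -0.045,"turn": 0,"claw": 0}
    - {"tx": 0,"ty": 0,"tz": -0.052,"turn": 0,"claw": 0}
    - {"tx": 0,"ty": 0,"tz": -0.055,"turn": 0,"claw": 0}
    - {"tx": 0,"ty": 0,"tz": -0.055,"turn": 0,"claw": 0}
    - {"tx": 0,"ty": 0,"tz": -0.055,"turn": 0,"claw": 0}
    - {"tx": 0,"ty": 0,"tz": -0.055,"turn": 0,"claw": 0}

```text
time: 2.87
tcp_pos: [0.5189, -0.1282, 0.0471]
tcp_rot: [0.99, -0.141, 0.001, 0.0]
wrist_force: [0.2, 0.7, 0.7]
gripper_width: -0.0
grip_force: 0.0
```

play_rows:
  increments:
    - {"tx": 0,"ty": 0,"tz": -0.002,"turn": 0,"claw": 0}
    - {"tx": 0,"ty": 0,"tz": -0.004,"turn": 0,"claw": 0}
    - {"tx": 0.0011,"ty": 0.0038,"tz": -0.004,"turn": 0,"claw": 0}
    - {"tx": 0.0023,"ty": 0.0077,"tz": -0.004,"turn": 0,"claw": 0}
    - {"tx": 0.0023,"ty": 0.0077,"tz": -0.004,"turn": 0,"claw": 0}
    - {"tx": 0.0023,"ty": 0.0077,"tz": -0.004,"turn": 0,"claw": 0}

```text
time: 3.37
tcp_pos: [0.521, -0.1198, 0.0423]
tcp_rot: [0.99, -0.141, -0.0, -0.0]
wrist_force: [0.1, -1.6, -0.6]
gripper_width: -0.0001
grip_force: 0.0
```

```bash
cat > st.py <<'E'
from h import *
p=np.array([.5064,-.0455,-.288]);c,s=np.cos(p[2]),np.sin(p[2])
X=[];F=[]
for i in range(4):
    im=r.camera('side'); t=r.read_state();X.append(t['tcp_pos']);F.append(t['wrist_force'])
X=np.array(X);F=np.array(F);D=X-[p[0],p[1],0]
print(t['time'],'tester xyz mm',(np.c_[D[:,0]*c+D[:,1]*s,-D[:,0]*s+D[:,1]*c,D[:,2]]*1e3).round(1).tolist())
print('F tester',np.c_[F[:,0]*c+F[:,1]*s,-F[:,0]*s+F[:,1]*c,F[:,2]].round(1).tolist())
E
python3 st.py
```

```text
3.5667 tester xyz mm [[35.1, -67.3, 42.3], [35.1, -67.5, 42.3], [35.0, -67.7, 42.3], [35.0, -67.7, 42.3]]
F tester [[0.5, -0.5, -0.3], [0.2, 0.7, -0.3], [-0.1, 0.0, 0.7], [0.5, -0.1, -0.4]]
```

play_rows:
  increments:
    - {"tx": 0.0006,"ty": 0.0019,"tz": 0,"turn": 0,"claw": 0}
    - {"tx": 0.0011,"ty": 0.0038,"tz": 0,"turn": 0,"claw": 0}
    - {"tx": 0.0017,"ty": 0.0058,"tz": 0,"turn": 0,"claw": 0}
    - {"tx": 0.0023,"ty": 0.0077,"tz": 0,"turn": 0,"claw": 0}
    - {"tx": 0.0028,"ty": 0.0096,"tz": 0,"turn": 0,"claw": 0}
    - {"tx": 0.0028,"ty": 0.0096,"tz": 0,"turn": 0,"claw": 0}
    - {"tx": 0.0028,"ty": 0.0096,"tz": 0,"turn": 0,"claw": 0}

```text
time: 4.15
tcp_pos: [0.5237, -0.1105, 0.0423]
tcp_rot: [0.99, -0.141, -0.0, -0.0]
wrist_force: [-0.1, -0.4, -0.4]
gripper_width: 0.0003
grip_force: 0.1
```

```bash
python3 st.py; python3 - <<'E'
from h import *
b=r.camera('side')[150:275,240:392]
cv2.imwrite("pics/m2.png",cv2.resize(b,None,fx=5,fy=5,interpolation=cv2.INTER_CUBIC)[:600])
E
```

```text
4.35 tester xyz mm [[35.0, -57.4, 42.3], [35.0, -57.4, 42.3], [35.0, -57.4, 42.3], [35.0, -57.5, 42.3]]
F tester [[0.0, -0.1, -0.7], [0.4, -0.1, 0.0], [-0.2, -1.1, -0.3], [0.2, -0.0, 0.4]]
```

View pics/m2.png

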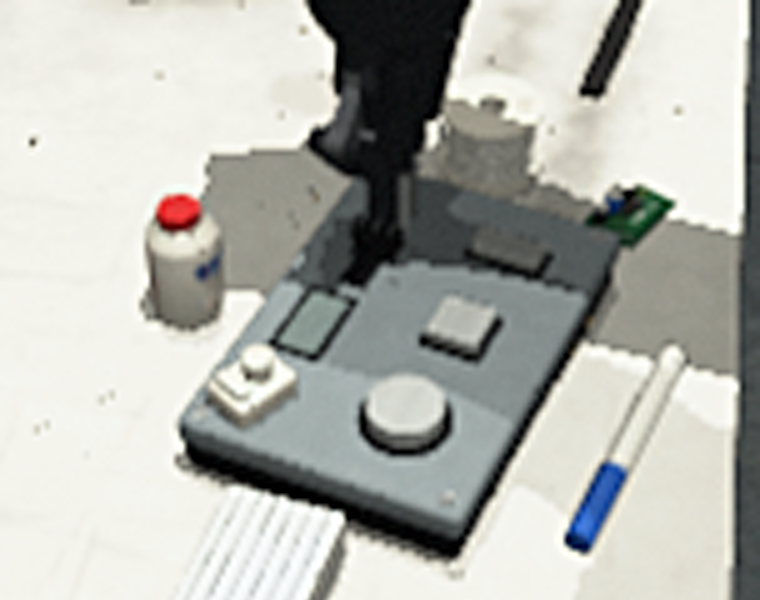

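The fin is at about (375,245) and the fingers are right behind it. I can't tell from this whether they touch, so I'll advance further and watch the force.

play_rows:
  increments:
    - {"tx": 0.0006,"ty": 0.0019,"tz": 0,"turn": 0,"claw": 0}
    - {"tx": 0.0011,"ty": 0.0038,"tz": 0,"turn": 0,"claw": 0}
    - {"tx": 0.0017,"ty": 0.0058,"tz": 0,"turn": 0,"claw": 0}
    - {"tx": 0.0023,"ty": 0.0077,"tz": 0,"turn": 0,"claw": 0}

```text
time: 4.73
tcp_pos: [0.5259, -0.103, 0.0423]
tcp_rot: [0.99, -0.141, -0.0, 0.0]
wrist_force: [-0.1, -2.5, 0.1]
gripper_width: 0.0004
grip_force: 0.9
```

```bash
python3 st.py
```

```text
4.9333 tester xyz mm [[35.0, -49.0, 42.2], [35.0, -49.1, 42.3], [35.1, -49.1, 42.3], [35.0, -49.2, 42.3]]
F tester [[-0.3, -0.7, -0.1], [-0.2, -0.7, -0.3], [-1.6, -1.4, -0.4], [0.5, 0.3, 0.1]]
```

play_rows:
  increments:
    - {"tx": 0.0003,"ty": 0.001,"tz": 0,"turn": 0,"claw": 0}
    - {"tx": 0.0006,"ty": 0.0019,"tz": 0,"turn": 0,"claw": 0}
    - {"tx": 0.0009,"ty": 0.0029,"tz": 0,"turn": 0,"claw": 0}
    - {"tx": 0.0011,"ty": 0.0038,"tz": 0,"turn": 0,"claw": 0}
    - {"tx": 0.0014,"ty": 0.0048,"tz": 0,"turn": 0,"claw": 0}

```text
time: 5.35
tcp_pos: [0.5273, -0.0982, 0.0423]
tcp_rot: [0.99, -0.141, -0.0, 0.0]
wrist_force: [-0.0, -2.4, -0.2]
gripper_width: 0.0002
grip_force: 0.8
```

```bash
python3 st.py; python3 - <<'E'
from h import *
b=r.camera('side')[180:225,290:350]; a=cv2.imread('pics/side0.png')[180:225,290:350]
f=lambda x:cv2.convertScaleAbs(cv2.resize(x,None,fx=12,fy=12,interpolation=cv2.INTER_CUBIC),alpha=2.2)[:,:390*2][:, :]
A,B=f(a),f(b)
p=np.array([.5064,-.0455,-.288])
o=np.hstack([A,B]);o=cv2.resize(o,(800,300))
cv2.imwrite('pics/m3.png',o)
for y in (-.045,-.033,-.021):print(y,((proj('side',world(p,[(.035-.012,y+.005,.051),(.035+.012,y+.005,.051),(.035,y+.005,.036)]))-[290,180]+.5)*400/60).round().tolist())
E
```

```text
5.55 tester xyz mm [[35.0, -44.3, 42.3], [35.0, -44.3, 42.3], [35.0, -44.4, 42.3], [35.0, -44.4, 42.3]]
F tester [[0.5, -1.8, -0.4], [0.1, -0.2, -0.8], [0.0, -0.2, 0.7], [-0.7, -0.8, 0.2]]
-0.045 [[199.0, 112.0], [139.0, 93.0], [170.0, 133.0]]
-0.033 [[185.0, 132.0], [125.0, 114.0], [156.0, 154.0]]
-0.021 [[171.0, 153.0], [110.0, 134.0], [141.0, 174.0]]
```

View pics/m3.png

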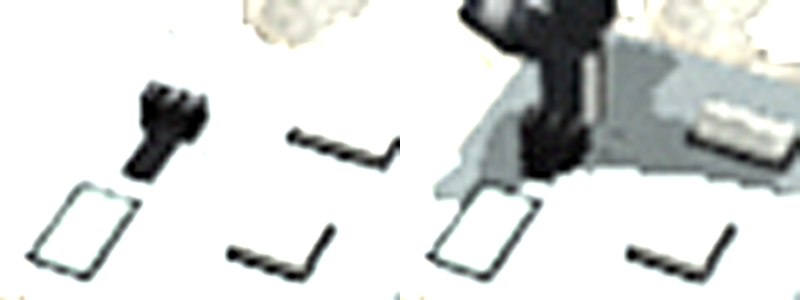

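The right half shows the fin pushed about 16 mm along (corner about (190,135), was (207,105)), with the slot end still a little ahead. The keys and display haven't moved.

play_rows:
  increments:
    - {"tx": 0.0003,"ty": 0.001,"tz": 0,"turn": 0,"claw": 0}
    - {"tx": 0.0006,"ty": 0.0019,"tz": 0,"turn": 0,"claw": 0}
    - {"tx": 0.0009,"ty": 0.0029,"tz": 0,"turn": 0,"claw": 0}
    - {"tx": 0.0011,"ty": 0.0038,"tz": 0,"turn": 0,"claw": 0}
    - {"tx": 0.0014,"ty": 0.0048,"tz": 0,"turn": 0,"claw": 0}

```text
time: 6.02
tcp_pos: [0.5288, -0.0934, 0.0423]
tcp_rot: [0.99, -0.141, 0.0, 0.0]
wrist_force: [-0.5, -2.5, -0.3]
gripper_width: -0.0001
grip_force: 0.8
```

```bash
python3 st.py
```

```text
6.2167 tester xyz mm [[35.0, -39.2, 42.3], [35.0, -39.3, 42.3], [35.0, -39.3, 42.3], [35.0, -39.3, 42.3]]
F tester [[0.8, -1.5, -0.0], [-0.4, -1.1, -0.4], [0.5, -1.0, 0.1], [0.5, -1.1, 0.6]]
```

play_rows:
  increments:
    - {"tx": 0.0003,"ty": 0.001,"tz": 0,"turn": 0,"claw": 0}

```text
time: 6.3
tcp_pos: [0.5289, -0.0926, 0.0423]
tcp_rot: [0.99, -0.141, -0.0, 0.0]
wrist_force: [-1.4, -5.8, -1.5]
gripper_width: -0.0
grip_force: 2.4
```

```bash
python3 st.py
```

```text
6.5 tester xyz mm [[35.0, -38.9, 42.3], [35.0, -38.9, 42.3], [35.0, -38.9, 42.3], [35.0, -38.9, 42.3]]
F tester [[-0.2, -3.8, -0.0], [0.6, -2.6, 0.4], [0.3, -4.1, -0.6], [0.9, -2.8, -0.5]]
```

The force jumped to 5.8 N with almost no travel, so the fin is on its stop. Backing off and lifting.

play_rows:
  increments:
    - {"tx": -0.0011,"ty": -0.0038,"tz": 0,"turn": 0,"claw": 0}
    - {"tx": -0.0023,"ty": -0.0077,"tz": 0,"turn": 0,"claw": 0}
    - {"tx": -0.0023,"ty": -0.0077,"tz": 0.01,"turn": 0,"claw": 0}
    - {"tx": -0.0023,"ty": -0.0077,"tz": 0.035,"turn": 0,"claw": 0}
    - {"tx": -0.0023,"ty": -0.0077,"tz": 0.06,"turn": 0,"claw": 0}
    - {"tx": -0.012,"ty": 0.025,"tz": 0.06,"turn": 0,"claw": 0}
    - {"tx": -0.02,"ty": 0.055,"tz": 0.06,"turn": 0,"claw": 0}
    - {"tx": -0.026,"ty": 0.085,"tz": 0.06,"turn": 0,"claw": 0}
    - {"tx": -0.03,"ty": 0.11,"tz": 0.06,"turn": 0,"claw": 0}
    - {"tx": -0.03,"ty": 0.11,"tz": 0.06,"turn": 0,"claw": 0}
    - {"tx": -0.03,"ty": 0.11,"tz": 0.06,"turn": 0,"claw": 0}
    - {"tx": -0.03,"ty": 0.11,"tz": 0.06,"turn": 0,"claw": 0}

```text
time: 7.5
tcp_pos: [0.4993, 0.0173, 0.1028]
tcp_rot: [0.99, -0.141, 0.0, -0.0]
wrist_force: [-0.3, 0.7, 0.9]
gripper_width: 0.0001
grip_force: 0.0
```

```bash
python3 st.py; python3 - <<'E'
from h import *
b=r.camera('side')[150:275,240:392]
cv2.imwrite("pics/m4.png",cv2.convertScaleAbs(cv2.resize(b,None,fx=5,fy=5,interpolation=cv2.INTER_CUBIC)[:600],alpha=1.5))
p=np.array([.5064,-.0455,-.288])
print((5*(proj('side',np.r_[world(p,[P['pl'],P['sq'],P['ob'],P['win'],(.023,-.016,.051),(.047,-.016,.051)]),[r.read_state()['tcp_pos']]])-[240,150]+.5)).round().tolist())
E
```

```text
7.7 tester xyz mm [[-24.5, 57.7, 102.7], [-24.5, 57.4, 102.6], [-24.5, 57.3, 102.5], [-24.5, 57.3, 102.4]]
F tester [[0.5, -0.2, -0.3], [0.0, -0.1, -0.3], [-0.3, 0.3, 0.1], [0.9, 0.3, -0.0]]
[[404.0, 406.0], [460.0, 322.0], [508.0, 245.0], [312.0, 326.0], [378.0, 265.0], [332.0, 251.0], [403.0, 317.0]]
```

View pics/m4.png

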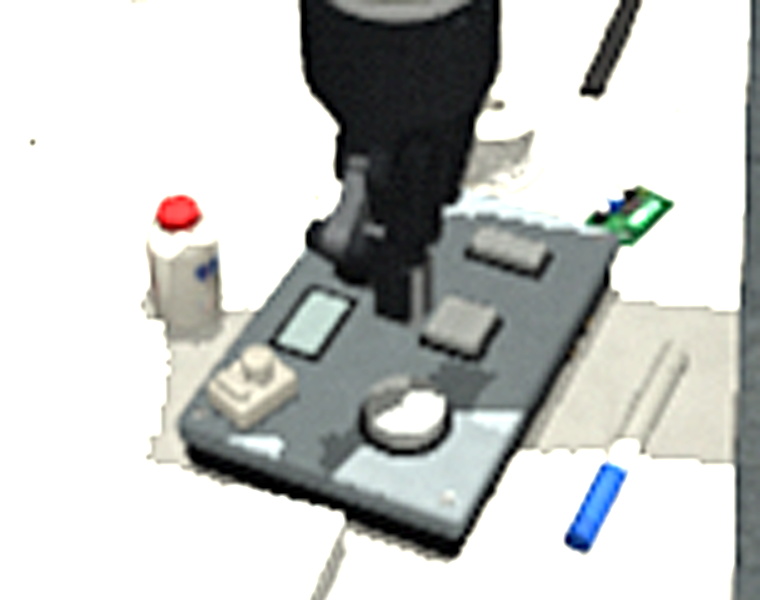

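The plate is at (404,408) and the fingertips at (403,317), directly above it. The tester hasn't shifted, but the gripper hides the fin, so I'll check it in the top view before pressing.

```bash
python3 - <<'E'
from h import *
b=r.camera('top')[185:280,215:347]
cv2.imwrite("pics/m5.png",cv2.convertScaleAbs(cv2.resize(b,None,fx=6,fy=6,interpolation=cv2.INTER_CUBIC),alpha=1.8))
p=np.array([.5064,-.0455,-.288])
print((6*(proj('top',world(p,[(.035,-.045,.051),(.035,-.021,.051)]))-[215,185]+.4)).round().tolist())
E
```

```text
[[554.0, 220.0], [505.0, 206.0]]
```

View pics/m5.png

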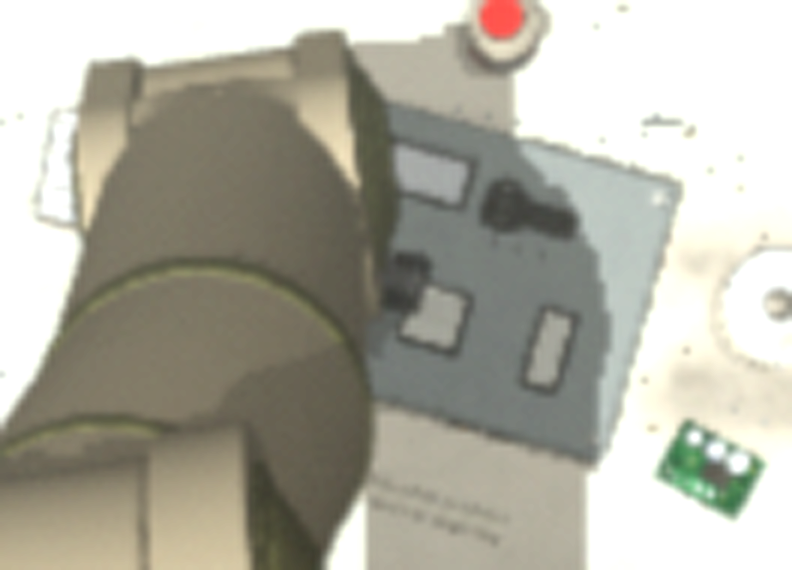

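The top view shows the fin at (505,206), exactly the predicted far stop, with the panel corners unmoved. Now pressing the plate.

play_rows:
  increments:
    - {"tx": -0.0005,"ty": 0,"tz": -0.02,"turn": 0,"claw": 0}
    - {"tx": -0.0005,"ty": 0,"tz": -0.035,"turn": 0,"claw": 0}
    - {"tx": -0.0005,"ty": 0,"tz": -0.045,"turn": 0,"claw": 0}
    - {"tx": -0.0005,"ty": 0,"tz": -0.05,"turn": 0,"claw": 0}
    - {"tx": -0.0005,"ty": 0,"tz": -0.052,"turn": 0,"claw": 0}
    - {"tx": -0.0005,"ty": 0,"tz": -0.052,"turn": 0,"claw": 0}
    - {"tx": -0.0005,"ty": 0,"tz": -0.052,"turn": 0,"claw": 0}

```text
time: 8.38
tcp_pos: [0.4987, 0.0175, 0.0506]
tcp_rot: [0.99, -0.141, 0.0, -0.0]
wrist_force: [-0.2, -0.1, 0.6]
gripper_width: -0.0001
grip_force: 0.0
```

```bash
python3 st.py
```

```text
8.5833 tester xyz mm [[-25.2, 58.3, 50.8], [-25.2, 58.4, 50.8], [-25.2, 58.4, 50.8], [-25.2, 58.4, 50.8]]
F tester [[0.2, -0.5, -0.7], [0.3, -0.2, -0.6], [-0.2, 0.2, -0.1], [0.4, 0.8, 0.4]]
```

play_rows:
  increments:
    - {"tx": 0,"ty": 0,"tz": -0.002,"turn": 0,"claw": 0}
    - {"tx": 0,"ty": 0,"tz": -0.004,"turn": 0,"claw": 0}
    - {"tx": 0,"ty": 0,"tz": -0.006,"turn": 0,"claw": 0}
    - {"tx": 0,"ty": 0,"tz": -0.0078,"turn": 0,"claw": 0}
    - {"tx": 0,"ty": 0,"tz": -0.0078,"turn": 0,"claw": 0}

```text
time: 9.0
tcp_pos: [0.4989, 0.0177, 0.0424]
tcp_rot: [0.99, -0.141, 0.0, -0.0]
wrist_force: [0.3, 0.7, 6.1]
gripper_width: -0.0001
grip_force: 3.3
```

```bash
python3 st.py
```

```text
9.2 tester xyz mm [[-25.2, 58.4, 42.5], [-25.2, 58.4, 42.5], [-25.2, 58.4, 42.6], [-25.1, 58.4, 42.6]]
F tester [[0.6, 0.1, 7.1], [-0.5, 0.6, 6.2], [0.7, 0.9, 5.7], [0.6, 0.3, 7.3]]
```

The force is 6.5 N, which matches about 5.4 mm of travel. Holding, then withdrawing straight up.

play_rows:
  increments:
    - {"tx": 0,"ty": 0,"tz": 0.0003,"turn": 0,"claw": 0}
    - {"tx": 0,"ty": 0,"tz": 0.0003,"turn": 0,"claw": 0}
    - {"tx": 0,"ty": 0,"tz": 0.0003,"turn": 0,"claw": 0}
    - {"tx": 0,"ty": 0,"tz": 0.0003,"turn": 0,"claw": 0}
    - {"tx": 0,"ty": 0,"tz": 0.0003,"turn": 0,"claw": 0}
    - {"tx": 0,"ty": 0,"tz": 0.0003,"turn": 0,"claw": 0}
    - {"tx": 0,"ty": 0,"tz": 0.0003,"turn": 0,"claw": 0}
    - {"tx": 0,"ty": 0,"tz": 0.0003,"turn": 0,"claw": 0}
    - {"tx": 0,"ty": 0,"tz": 0.01,"turn": 0,"claw": 0}
    - {"tx": 0,"ty": 0,"tz": 0.03,"turn": 0,"claw": 0}
    - {"tx": 0,"ty": 0,"tz": 0.065,"turn": 0,"claw": 0}
    - {"tx": 0,"ty": 0,"tz": 0.1,"turn": 0,"claw": 0}

```text
time: 10.2
tcp_pos: [0.4973, 0.0175, 0.1432]
tcp_rot: [0.99, -0.141, -0.002, 0.0]
wrist_force: [0.2, 0.2, 0.4]
gripper_width: -0.0
grip_force: 0.0
```

play_rows:
  increments:
    - {"tx": 0,"ty": 0,"tz": 0.04,"turn": 0,"claw": 0}
    - {"tx": 0,"ty": 0,"tz": 0.08,"turn": 0,"claw": 0}
    - {"tx": 0,"ty": 0,"tz": 0.12,"turn": 0,"claw": 0}
    - {"tx": 0,"ty": 0,"tz": 0.15,"turn": 0,"claw": 0}
    - {"tx": 0,"ty": 0,"tz": 0.15,"turn": 0,"claw": 0}
    - {"tx": 0,"ty": 0,"tz": 0.15,"turn": 0,"claw": 0}
    - {"tx": 0,"ty": 0,"tz": 0.15,"turn": 0,"claw": 0}

```text
time: 10.78
tcp_pos: [0.4977, 0.0175, 0.2923]
tcp_rot: [0.99, -0.141, -0.0, 0.0]
wrist_force: [0.2, -0.2, 0.0]
gripper_width: -0.0002
grip_force: 0.0
```

```bash
python3 st.py; python3 - <<'E'
from h import *
b=r.camera('side')[150:275,240:392]
cv2.imwrite("pics/m6.png",cv2.convertScaleAbs(cv2.resize(b,None,fx=5,fy=5,interpolation=cv2.INTER_CUBIC)[:600],alpha=1.5))
E
```

```text
10.9833 tester xyz mm [[-26.4, 57.9, 291.6], [-26.4, 57.9, 291.3], [-26.3, 58.0, 291.2], [-26.1, 58.0, 291.2]]
F tester [[-1.1, 0.2, -0.3], [0.3, 0.0, -1.4], [0.4, 0.2, 0.5], [0.1, -0.0, 0.0]]
```

View pics/m6.png

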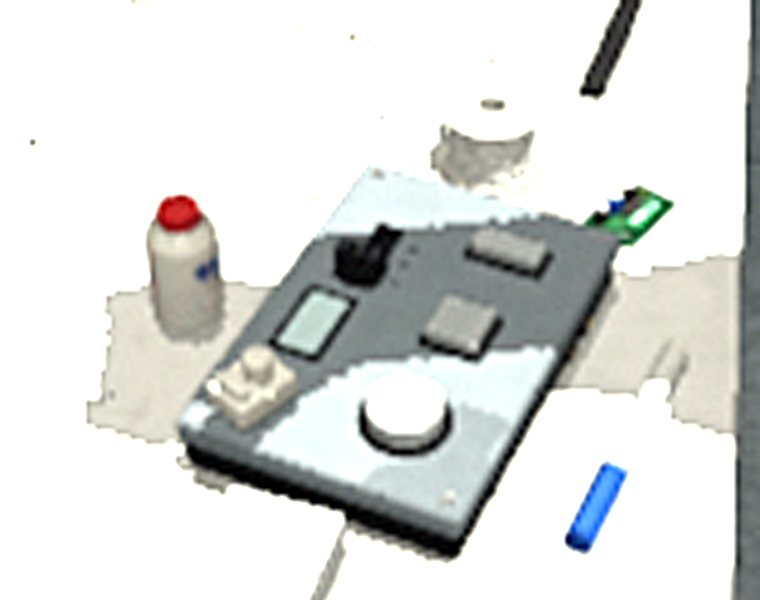

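The fin stands at (362,258), the display end of its slot. The plate is back up at (404,405), the keys are up, and everything else is where it was.

```bash
python3 -c "
from station import r
print(r.finish_job())"
```

```text
the job is handed in; nothing more can be done
None
```

The job is handed in: the selector is at its far stop by the display, the round plate was then pressed about 5.4 mm (estimated from 6.5 N) for about 1.1 s and released, the other keys were not touched, and the tester and the things around it stayed in place.

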